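Hang the bobbin pail on the pattern rail

TASK

Take the brass S-hook out of its wooden block and hook it over the rail near the middle, then hang the yellow pail by its wire handle from the hook's lower curl and let go. Then slide the loaded hook along the rail until it is right up against the red stop, and leave it hanging there quietly with the pail clear of the table. Leave the grey pail and the other things on the table where they are.

Things in the scene. Friction and masses are not known exactly. Their poses are not given: they have to be found in the camera images.
- rail: Fixed steel rail stand: a level round bar 14 mm in diameter and 440 mm long, its axis 280 mm above the table, carried by two 18 mm posts at 215 mm either side of its middle (feet 110 mm by 50 mm, 14 mm high). Origin on the table under the bar's middle; y runs along the bar, x level across it (away from the robot, give or take the yaw), z up.
- rail_mid (a point): Middle of the bar, on its axis.
- red_stop: Red plastic collar fixed on the bar, 32 mm in diameter, 12 mm long along the bar; origin in its centre on the bar's axis, y along the bar. It is near one end of the bar, left or right.
- grey_stop: Same collar in grey, fixed near the other end of the bar.
- hook_block: Fixed beech block 90 x 60 x 50 mm high with a slot in the top, 49 mm (x) by 10 mm (y) and 44 mm deep, in which the S-hook stands upright. Origin in the middle of its underside, z up.
- s_hook: Loose brass S-hook of 6 mm round wire, 146 mm tall, 42 mm wide, 65 g; origin in its middle, z to its upper curl, the S in its xz plane. Upper curl's free end on the +x side, lower curl's on the -x side; a straight stem slants from x -18, z 36 to x 18, z -36 mm. Starts upright in the block (may lean a few degrees), origin 79 mm above the table, +x away from the robot, give or take the yaw.
- hook_top (a point): Hook's x 0, z +60 mm: the bar's axis lies here when it hangs on the rail. Upper curl (wire centre line): an upside-down U, inside width 30 mm, legs at x -18 and +18, parallel from z 36 to 52, joined by a half circle, top at z 70. The leg at +18 ends free at z 36. It can be pinched across both legs (42 mm).
- hook_bottom (a point): Hook's x 0, z -64 mm: the middle of the pail's handle bar lies here when the pail hangs. The lower curl is the upper one turned by 180 degrees in the xz plane: a U open upward, lowest at z -70, free end at x -18, z -36 mm.
- yellow_pail: Loose yellow pail with bobbins fixed in it, 140 g: origin in the middle of its underside, z up, 52 mm wide below, 64 mm at the rim, 55 mm high. Rigid upright handle of 6 mm wire in its yz plane: straight legs at y -26 and +26 mm (58 mm over the wires) up to z 108 mm, and a level bar along y at z 112 mm. Turning it by 180 degrees makes no difference.
- yellow_pail_handle (a point): Middle of the yellow pail's handle bar, 112 mm above its underside.
- grey_pail: Grey pail of the same shape; leave it standing.
- thread_cone: Green thread cone, 56 mm wide, 100 mm high, origin under its centre; leave it.
- pincushion: Red pincushion, 72 mm wide, 55 mm high, origin under its centre; leave it.
- tape_case: Blue tape-measure case, 50 x 50 x 16 mm, origin under its centre; leave it.
- pattern_weight: Dark steel pattern weight, 48 mm wide, 26 mm high, origin under its centre; leave it.
- shears: Shears with black handles lying flat, 200 mm long, origin at the pivot; leave them.
There are look-alikes about, which are no part of the job. There is more than one size of the s_hook; the one meant has the size given above.

How it is judged:
On the way, in this order (a step that is already met when the one before it is completed fails the run):
1. the S-hook hangs on the rail within 55 mm of its middle, let go (x of hook_top in the frame of rail between -0.009 and 0.009 m and z of hook_top in the frame of rail_mid between -0.012 and 0.01 m and angle between s_hook's own z axis and vertical below 0.35 rad and contact force between the fingers and s_hook below 0.1 N and contact force between the fingers and yellow_pail below 0.1 N and y of hook_top in the frame of rail between -0.055 and 0.055 m), for 0.2 s.
2. the yellow pail hangs from the hook's lower curl, clear of the table, let go, the hook still at least 40 mm from the red stop (x of hook_top in the frame of rail between -0.009 and 0.009 m and z of hook_top in the frame of rail_mid between -0.012 and 0.01 m and angle between s_hook's own z axis and vertical below 0.35 rad and distance between yellow_pail_handle and hook_bottom below 0.025 m and height (world z) of yellow_pail above 0.015 m and angle between yellow_pail's own z axis and vertical below 0.45 rad and contact force between the fingers and s_hook below 0.1 N and contact force between the fingers and yellow_pail below 0.1 N and distance between hook_top and red_stop above 0.04 m), for 0.2 s.
At the end, for the whole second after the job is handed in: S-hook hangs on the rail (seat within 9 mm of the bar's axis, lean under 0.35 rad), seat within 23 mm of the red stop's centre; yellow pail hangs in the lower curl (handle within 25 mm of its seat, lean under 0.45 rad), over 15 mm above the table; both let go, slower than 0.15 m/s (x of hook_top in the frame of rail between -0.009 and 0.009 m and z of hook_top in the frame of rail_mid between -0.012 and 0.01 m and angle between s_hook's own z axis and vertical below 0.35 rad and distance between yellow_pail_handle and hook_bottom below 0.025 m and height (world z) of yellow_pail above 0.015 m and angle between yellow_pail's own z axis and vertical below 0.45 rad and contact force between the fingers and s_hook below 0.1 N and contact force between the fingers and yellow_pail below 0.1 N and distance between hook_top and red_stop below 0.023 m and linear speed of each of yellow_pail, s_hook below 0.15 m/s); the robot touches nothing.
It fails at once if the grey pail is moved more than 25 mm (distance of grey_pail from where it was at the start of the episode above 0.025 m).
It fails at once if another bystander is moved more than 25 mm (distance of any of thread_cone, pincushion, tape_case, pattern_weight, shears from where it was at the start of the episode above 0.025 m).
It also fails if it takes over 72 s, if anything falls off the work surface, if the arm or the gripper's body presses on something with over 40 N, if the wrist force passes 120 N, or if a joint passes its speed limit or range.

ROBOT

A 6-joint arm with a two-finger parallel gripper is mounted at the origin on the work surface. World frame = base frame: x ahead of the robot, y to its left, z up, the work surface at z = 0. Lengths are in m, angles in rad, forces in N, time in s.
With the tool pointing down it reaches from about 0.225 to 0.875 m from the base axis. Payload 3.4 kg.
Tool frame: the origin (TCP) lies at the very end of the fingers, on their centre line; the grasp point (between the pads) lies 19 mm behind it; z points along the fingers, y is the line along which they close (so a half turn about z gives the same grasp; the last joint's range is limited). The gripper opens to 85 mm and grips with 20 to 120 N. Pads are 22 mm wide; open, the fingers measure 114 mm over their backs; the gripper's body (76 mm by 85 mm) begins 54 mm behind the grasp point. The pads swing forward as they close: fully open they stand 13 mm farther back than shut.
Start: joints at [-1.394, 0.276, 1.505, -0, 1.361, -0.121], TCP at [0.169, -0.55, 0.231] pointing down, gripper open.
Joint ranges: [-2.89, 2.89], [-0.75, 2.08], [0.22, 2.7], [-1.18, 4.32], [0.11, 2.71], [-2.7, 2.7]. Speed limits (rad/s): [2.57, 2.57, 3.14, 3.14, 3.14, 3.14].

INTERFACE

Orientations are given as a unit quaternion [w, x, y, z].
In Python, from rig import readout, vision, manip gives the robot as it stands.
- The arm moves only by the shell command python3 -m handwheel 'ROWS' [FORCE]. ROWS is JSON, a list of rows, each a list of 3 entries, a list of its own where there are three numbers: the shift along the tool's x, y, z in mm, then the turn, a rotation vector about the tool's x, y, z in units of 6 degrees (1.0 is 6 degrees), then the closure, from -1 (fully open) to 1 (shut), so that 0 is half open. A call has 1 to 20 rows; each row shifts and turns the commanded pose from where the row before left it, along the tool's axes as they then stand; what a row does not reach is not made up. A row lasts 1/8 s, in which the tool goes at most 62.5 mm and 10.7 degrees, less where a joint would pass 70% of its speed; a pose out of reach is approached as far as the arm can. A call is refused whole if a number of a shift passes 62.5 or a number of a turn 1, either way. A call with a gripper value outside its range is refused whole. The fingers move at their own pace and stop on an object; FORCE is the grip in N (left out, the last holds). Time passes only in rows, so rows that do not move let the fingers close. It gives the time, the measured TCP pose, the force, the opening and the grip force at its end, in the units of the state.
- readout.get_state(): the state, without advancing time (a new reading comes with each control period).
- vision.get_image(name): name is "scene" or "top"; returns the picture (400x640x3 uint8, blue, green, red); there is no depth.
- vision.camera_params(name): a dict with "intrinsics" (3x3 intrinsics, pixels), "rvec" (rotation vector, rad) and "tvec" (3), from world to camera coordinates, as OpenCV has them. Camera axes: x right, y down, z forward; pixel columns grow to the right and rows downward; lengths in m; the calibration is good to about 2 mm. A picture is of the moment at which its call begins. camera_params takes no time and is no camera call.
- manip.sign_off(): hands the job in; it is judged then, once.
The state is a dict: "clock": time; "qpos": joint angles; "qd": joint speeds; "effort": joint torques, N m; "position": TCP position; "ee_rot": TCP orientation; "contact_force": force on the tool from outside, world axes, zero at the start; "moment": the same for the moment, N m; "width": finger opening in m; "gripper_force": force on a finger pad.
Only numpy, scipy, OpenCV 4.12 (cv2) and the standard library are available. Lean on these libraries where they do the work, as an engineer would, in place of code of your own. Each camera call takes 0.05 s, during which the arm holds its last target. There are 200 camera calls.

## Working session

There is one attempt and no reset: what is moved stays moved. The work goes in short steps, Python scripts to look and compute and a shell command to move; the robot and the scene stay as the last step left them, time stands still between calls to the robot, and variables do not carry over. Pictures are saved under pics/ and viewed, at most 10 in all, crops included, and the job is handed in when it is done.

```bash
mkdir -p pics; cat > h.py <<'E'
import numpy as np, cv2
from rig import readout, vision, manip
def cam(n):
    p=vision.camera_params(n); K=np.array(p['intrinsics']); R=cv2.Rodrigues(np.array(p['rvec'],float))[0]; t=np.array(p['tvec'],float).ravel()
    return K,R,t
def ray(n,uv):
    K,R,t=cam(n); d=R.T@np.linalg.solve(K,[uv[0],uv[1],1]); return -R.T@t,d
def onz(n,uv,z):
    c,d=ray(n,uv); return c+d*(z-c[2])/d[2]
def proj(n,P):
    K,R,t=cam(n); q=K@(R@np.array(P,float)+t); return q[:2]/q[2]
def tri(a,b):
    (c1,d1),(c2,d2)=ray('scene',a),ray('top',b)
    A=np.stack([d1,-d2],1); s=np.linalg.lstsq(A,c2-c1,rcond=None)[0]
    p,q=c1+s[0]*d1,c2+s[1]*d2; return (p+q)/2,np.linalg.norm(p-q)
E
python3 - <<'E'
from h import *
np.set_printoptions(precision=3,suppress=True)
a=vision.get_image('scene');b=vision.get_image('top')
cv2.imwrite('pics/s0.png',a);cv2.imwrite('pics/t0.png',b)
for n in('scene','top'):
    K,R,t=cam(n);print(n,K[0,0],-R.T@t,R[2])
print(readout.get_state())
E
```

```text
scene 388.10277566809424 [0.981 0.399 0.792] [-0.491 -0.527 -0.694]
top 465.79888660420124 [ 0.398 -0.073  1.211] [ 0.153 -0.001 -0.988]
{'clock': 0.1, 'qpos': array([-1.394,  0.276,  1.506,  0.   ,  1.361, -0.121]), 'qd': array([-0.   , -0.003, -0.002,  0.   , -0.001,  0.002]), 'effort': array([  0.001, -41.77 , -24.641,  -0.   ,   0.006,   0.   ]), 'position': array([ 0.169, -0.549,  0.231]), 'ee_rot': array([-0.001,  0.989,  0.148, -0.   ]), 'contact_force': array([-0.64 ,  0.696,  0.243]), 'moment': array([ 0.019,  0.006, -0.033]), 'gripper_force': 0.0, 'width': 0.08565307889224524}
```

View pics/s0.png

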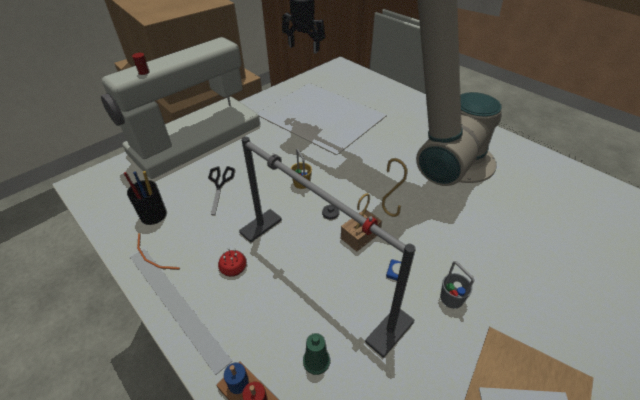

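View pics/t0.png

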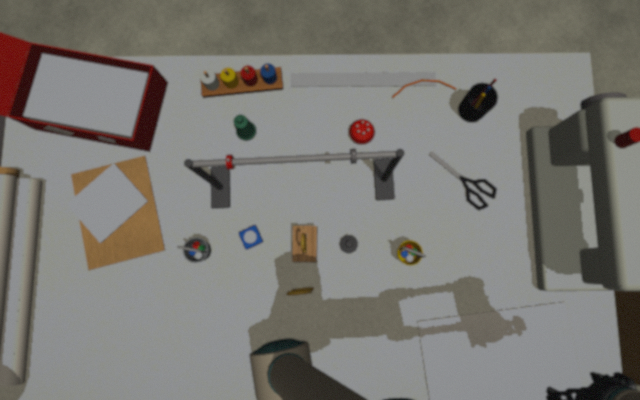

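Candidates for the S-hook: the one in the wooden block (scene 363,205; top 303,241) and a bigger hook standing free (scene 397,188; top 300,291). By the description it is the one in the block. The yellow pail is at scene (301,176) / top (409,252) and the grey one at scene (456,290) / top (196,249). The red stop is at top (230,161), on the left (+y).

```bash
python3 - <<'E'
from h import *
a=cv2.imread('pics/s0.png');b=cv2.imread('pics/t0.png')
c1=cv2.resize(a[150:250,320:420],(400,400),interpolation=cv2.INTER_CUBIC)
c2=cv2.resize(b[215:305,265:355],(400,400),interpolation=cv2.INTER_CUBIC)
c3=cv2.resize(b[225:275,380:430],(300,300),interpolation=cv2.INTER_CUBIC)
c=np.zeros((600,800,3),np.uint8);c[:400,:400]=c1;c[:400,400:]=c2
c4=cv2.resize(a[150:200,275:325],(200,200),interpolation=cv2.INTER_CUBIC)
c[400:,:200]=c4;c[400:,200:400]=cv2.resize(c3,(200,200));c[400:,400:800]=cv2.resize(b[140:180,180:260],(400,200))
cv2.imwrite('pics/c0.png',c)
np.set_printoptions(precision=4,suppress=True)
for n,im in(('scene',a),('top',b)):
    h=cv2.cvtColor(im,cv2.COLOR_BGR2HSV)
    for nm,lo,hi in(('red',(0,150,70),(8,255,255)),('yel',(18,110,70),(32,255,255))):
        m=cv2.inRange(h,lo,hi); k,_,st,ce=cv2.connectedComponentsWithStats(m)
        for i in range(1,k):
            if st[i,4]>25: print(n,nm,st[i],ce[i])
# bar edges in top: dark-grey vertical profile
g=cv2.cvtColor(b,cv2.COLOR_BGR2GRAY)
for x in(250,270,290,310,330): print(x,g[148:168,x])
E
```

```text
scene red [132  52  12   6  48] [137.4167  54.8333]
scene red [362 218  14  13  78] [367.8974 223.7179]
scene red [219 251  27  24 449] [231.902  262.7973]
scene red [450 290   7   6  26] [453.4231 292.1538]
scene red [242 381  23  19 287] [253.8084 391.4495]
scene yel [304 164   7  13  45] [307.6889 169.3333]
top red [   0   33  111   93 1831] [15.3801 70.6341]
top red [ 55  66  98  75 304] [116.7072 117.8454]
top red [240  67  16  13 140] [247.7786  73.4357]
top red [350 120  24  23 371] [361.1617 131.779 ]
top red [629 128  11  14 120] [634.6917 134.4417]
top red [226 156   7  13  48] [228.8542 162.5208]
top red [193 242   7   7  31] [196.     244.4516]
top yel [219  68  20  21 265] [228.8264  77.2113]
top yel [300 234   7  19 101] [303.0891 242.9802]
top yel [397 240  25  25 190] [406.5737 251.3684]
top yel [288 288  23   7  96] [298.9375 291.3125]
250 [146 147 146 145 145 145 146 147 141 130 112 111 114 114 105  99 114 136
 145 146]
270 [147 147 147 146 146 147 148 142 130 114 111 119 118 106 102 116 135 144
 145 146]
290 [145 146 147 145 145 146 142 128 113 108 117 118 106 100 112 135 143 148
 147 146]
310 [145 147 146 146 146 140 130 115 108 118 118 109 101 112 135 143 147 147
 146 147]
330 [145 146 147 146 137 128 112 110 121 120 108  97 100 117 125 132 142 145
 147 145]
```

View pics/c0.png

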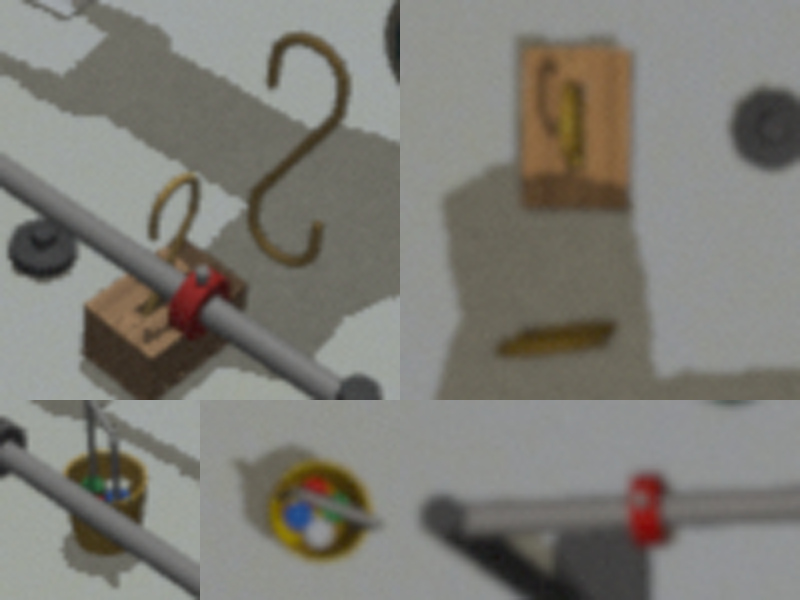

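```bash
python3 - <<'E'
from h import *
np.set_printoptions(precision=4,suppress=True)
s=.225
P=lambda x,y,z:print((x,y),z,onz('top',(x,y),z))
q=lambda cx,cy:(265+(cx-400)*s,215+cy*s)
print('hook');P(*q(573,82),.135);P(*q(573,168),.135);P(303.1,243,.145)
print('block');[P(*q(*c),.05) for c in((520,44),(635,46),(520,205),(630,207))]
print('big');[P(*q(*c),.14) for c in((498,350),(615,328))]
print('rail')
b=cv2.imread('pics/t0.png');g=cv2.cvtColor(b,cv2.COLOR_BGR2GRAY).astype(float)
L=[]
for x in range(245,345,5):
    w=np.clip(140-g[145:172,x],0,60);y=(w*np.arange(145,172)).sum()/w.sum();L.append(onz('top',(x,y),.28)[:2])
L=np.array(L);p=np.polyfit(L[:,1],L[:,0],1);print(p,np.abs(np.polyval(p,L[:,1])-L[:,0]).max())
print('stop');P(230,161.5,.28);P(228.9,162.5,.28);P(353,156,.28);P(187,163.5,.28);P(399.5,153.5,.28)
print('pail');P(409.5,252,.055)
for u,v in((402.5,247.5),(425,256)):P(u,v,.112)
print('grey');P(196,249,.055)
print('others');P(250,237,.016);P(348,243,.026)
# hook apex by two views
print(tri(q(573,110),q(573,110)) and tri((320+190*.25,150+176*.25),q(573,125)))
E
```

```text
hook
(303.925, 233.45) 0.135 [ 0.4781 -0.0179  0.135 ]
(303.925, 252.8) 0.135 [ 0.4338 -0.0179  0.135 ]
(303.1, 243) 0.145 [ 0.4556 -0.0166  0.145 ]
block
(292.0, 224.9) 0.05 [0.5061 0.0162 0.05  ]
(317.875, 225.35) 0.05 [ 0.5044 -0.0484  0.05  ]
(292.0, 261.125) 0.05 [0.4164 0.0159 0.05  ]
(316.75, 261.575) 0.05 [ 0.4148 -0.0452  0.05  ]
big
(287.05, 293.75) 0.14 [0.3422 0.0198 0.14  ]
(313.375, 288.8) 0.14 [ 0.3527 -0.0395  0.14  ]
rail
[-0.0395  0.6198] 0.0011748808208994488
stop
(230, 161.5) 0.28 [0.6157 0.1259 0.28  ]
(228.9, 162.5) 0.28 [0.6136 0.1281 0.28  ]
(353, 156) 0.28 [ 0.6252 -0.1259  0.28  ]
(187, 163.5) 0.28 [0.6122 0.2137 0.28  ]
(399.5, 153.5) 0.28 [ 0.6297 -0.2214  0.28  ]
pail
(409.5, 252) 0.055 [ 0.4363 -0.2741  0.055 ]
(402.5, 247.5) 0.112 [ 0.4451 -0.2481  0.112 ]
(425, 256) 0.112 [ 0.4249 -0.3002  0.112 ]
grey
(196, 249) 0.055 [0.4478 0.2525 0.055 ]
others
(250, 237) 0.016 [0.479  0.1263 0.016 ]
(348, 243) 0.026 [ 0.4612 -0.124   0.026 ]
(array([ 0.4521, -0.0143,  0.1446]), np.float64(0.0105478093709075))
```

Chosen hook: centre about (0.458, -0.017), consistent with the block centre (0.460, -0.016) and yaw near 0. The rail is x = 0.620 - 0.04y, with its middle at y of about -0.004. The red stop is at y of about 0.127, and the pail handle at (0.435, -0.274) with yaw of about -21°. I'm setting out above the hook.

```bash
python3 -m handwheel '[[[43,-42.4,0],[0,0,0],-1],[[43,-42.4,0],[0,0,0],-1],[[43,-42.4,0],[0,0,0],-1],[[43,-42.4,0],[0,0,0],-1],[[43,-42.4,0],[0,0,0],-1],[[43,-42.4,0],[0,0,0],-1],[[43,-42.4,0],[0,0,0],-1],[[43,-42.4,0],[0,0,0],-1],[[43,-42.4,0],[0,0,0],-1],[[43,-42.4,0],[0,0,0],-1]]' 40
python3 -m handwheel '[[[0,0,0],[0,0,-1],-1],[[0,0,0],[0,0,-1],-1],[[0,0,0],[0,0,-1],-1],[[0,0,0],[0,0,-1],-1],[[0,0,0],[0,0,-1],-1],[[0,0,0],[0,0,-1],-1],[[0,0,0],[0,0,-1],-1],[[0,0,0],[0,0,-1],-1],[[0,0,0],[0,0,-1],-1],[[0,0,0],[0,0,-1],-1],[[0,0,0],[0,0,-1],-1],[[0,0,0],[0,0,-1],-1],[[0,0,0],[0,0,0],-1]]'
cat >> h.py <<'E'
from scipy.spatial.transform import Rotation as Ro
def st():
    s=readout.get_state(); q=s['ee_rot']; R=Ro.from_quat([q[1],q[2],q[3],q[0]]); return s,np.array(s['position']),R
def go(target,Rt=None):
    s,p,R=st(); d=R.inv().apply(np.array(target)-p)*1000
    np.set_printoptions(precision=3,suppress=True)
    print('t',s['clock'],'p',p,'w',round(s['width'],4),'F',s['contact_force'],'q',s['qpos']);print('toolR',R.as_matrix().round(3).tolist());print('shift mm',d)
    if Rt is not None: print('turn(6deg)',np.degrees((R.inv()*Rt).as_rotvec())/6)
E
python3 - <<'E'
from h import *
go([.458,-.0165,.11],Ro.from_matrix(np.array([[0,1,0],[1,0,0],[0,0,-1.]])))
E
```

```text
clock: 1.35
position: [0.4559, -0.0163, 0.2312]
ee_rot: [0.0, 0.989, 0.148, 0.0]
contact_force: [0.4, -1.8, 0.0]
width: 0.0856
gripper_force: 0.0
clock: 2.98
position: [0.4551, -0.0181, 0.231]
ee_rot: [-0.0, 0.713, 0.701, -0.0]
contact_force: [0.8, -0.3, 0.1]
width: 0.0857
gripper_force: 0.0
t 2.975 p [ 0.455 -0.018  0.231] w 0.0857 F [ 0.793 -0.332  0.119] q [-0.193  0.095  1.74  -0.     1.307 -0.175]
toolR [[0.018, 1.0, -0.001], [1.0, -0.018, 0.0], [0.0, -0.001, -1.0]]
shift mm [  1.684   2.96  120.967]
turn(6deg) [-0.007 -0.001 -0.168]
```

```bash
python3 -m handwheel '[[[1.5,3,30],[0,0,-0.17],-1],[[0,0,31],[0,0,0],-1],[[0,0,31],[0,0,0],-1],[[0,0,31],[0,0,0],-1],[[0,0,0],[0,0,0],-1],[[0,0,0],[0,0,0],1],[[0,0,0],[0,0,0],1],[[0,0,0],[0,0,0],1],[[0,0,0],[0,0,0],1],[[0,0,0],[0,0,0],1],[[0,0,0],[0,0,0],1]]' 50
python3 - <<'E'
from h import *
go([.458,-.0165,.108])
a=vision.get_image('scene');b=vision.get_image('top')
c=np.zeros((400,800,3),np.uint8);c[:,:400]=cv2.resize(a[140:260,310:430],(400,400));c[:,400:]=cv2.resize(b[200:320,240:360],(400,400))
cv2.imwrite('pics/g1.png',c)
E
```

```text
clock: 4.35
position: [0.4595, -0.017, 0.1096]
ee_rot: [0.001, 0.707, 0.708, 0.001]
contact_force: [0.4, -0.3, 7.0]
width: 0.04
gripper_force: 49.9
t 4.35 p [ 0.46  -0.017  0.11 ] w 0.04 F [ 0.436 -0.343  6.989] q [-0.188  0.211  1.931 -0.     0.997 -0.19 ]
toolR [[-0.001, 1.0, 0.003], [1.0, 0.001, -0.001], [-0.001, 0.003, -1.0]]
shift mm [ 0.471 -1.54   1.567]
```

View pics/g1.png

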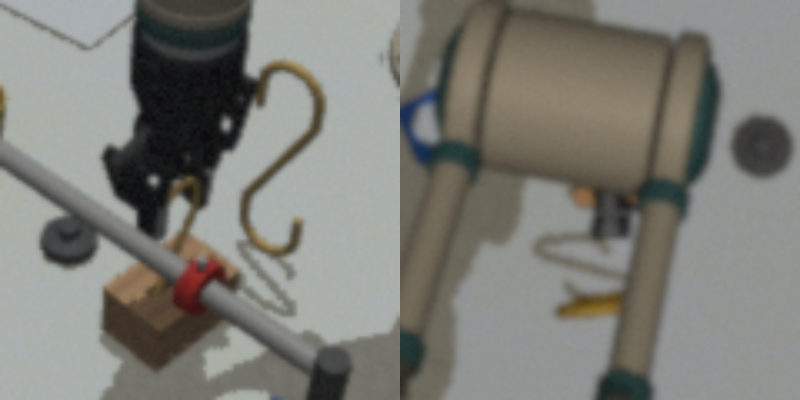

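```bash
python3 -m handwheel '[[[0,0,-15],[0,0,0],1],[[0,0,-25],[0,0,0],1],[[0,0,-30],[0,0,0],1],[[0,0,-30],[0,0,0],1],[[0,0,-30],[0,0,0],1],[[0,0,-30],[0,0,0],1],[[0,0,-25],[0,0,0],1],[[0,0,-10],[0,0,0],1],[[0,10,0],[0,0,-0.2],1],[[0,30,0],[0,0,-0.2],1],[[0,30,0],[0,0,0],1],[[0,20,0],[0,0,0],1],[[0,0,0],[0,0,0],1],[[0,0,0],[0,0,0],1]]'
python3 - <<'E'
from h import *
go([.575,-.015,.303])
a=vision.get_image('scene');b=vision.get_image('top')
cv2.imwrite('pics/s2f.png',a)
c=np.zeros((480,800,3),np.uint8);c[:,:480]=cv2.resize(a[60:220,270:430],(480,480),interpolation=cv2.INTER_CUBIC);c[:320,480:]=cv2.resize(b[120:280,220:380],(320,320))
cv2.imwrite('pics/g2.png',c)
s,p,R=st()
for z in(-73,-70,0,36): print(z,proj('scene',p+np.array([0,0,(z-31)/1000])))
E
```

```text
clock: 6.2
position: [0.5474, -0.0138, 0.3021]
ee_rot: [-0.001, 0.692, 0.722, -0.001]
contact_force: [0.3, 0.8, -0.3]
width: 0.0399
gripper_force: 50.5
t 6.2 p [ 0.547 -0.014  0.302] w 0.0399 F [ 0.263  0.823 -0.345] q [-0.152  0.204  1.429 -0.     1.511 -0.196]
toolR [[-0.044, 0.999, -0.003], [0.999, 0.044, 0.0], [0.0, -0.003, -1.0]]
shift mm [-2.358 27.524 -0.962]
-73 [337.741 197.252]
-70 [337.77  196.268]
0 [338.471 171.828]
36 [338.867 158.052]
```

View pics/g2.png

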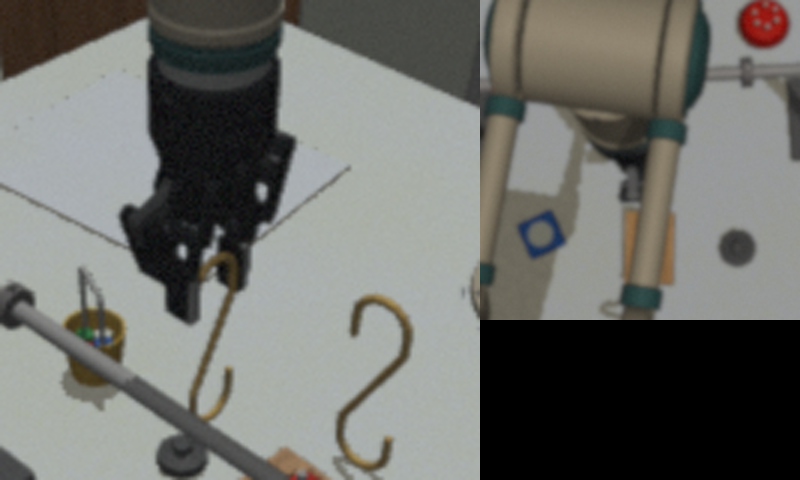

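```bash
python3 - <<'E'
from h import *
np.set_printoptions(precision=1,suppress=True)
p=np.array([.5474,-.0138,.3021]);
ux=np.array([.999,.044,0])
for off in(.031,.035):
  for lean in(0,):
    for n,x,z in(('stemtop',-18,36),('apex',0,73),('freelow',-18,-36),('lowbend',18,-52),('bot',0,-73)):
        print(off,n,proj('scene',p-[0,0,off]+ux*x/1000+np.array([0,0,z/1000])))
a=cv2.imread('pics/s2f.png');h=cv2.cvtColor(a,cv2.COLOR_BGR2HSV)
m=cv2.inRange(h[130:205,325:360],(10,70,40),(32,255,255))
for r in range(0,75,3):
    x=np.where(m[r])[0]; 
    if len(x): print(r+130,(x+325).tolist())
E
```

```text
0.031 stemtop [344.9 154.3]
0.031 apex [339.3 143.3]
0.031 freelow [343.8 180.9]
0.031 lowbend [332.2 194.9]
0.031 bot [337.7 197.6]
0.035 stemtop [344.9 155.8]
0.035 apex [339.3 145. ]
0.035 freelow [343.7 182.3]
0.035 lowbend [332.2 196.2]
0.035 bot [337.7 198.9]
145 [342, 343, 344, 345, 346, 347]
148 [338, 339, 340, 346, 347, 348]
151 [336, 337, 346, 347, 348]
154 [346, 347, 348]
157 [346, 347]
160 [345, 346]
163 [344, 345]
166 [343]
169 [342]
172 [340, 341]
175 [339, 340]
178 [338, 339]
181 [337, 338]
184 [336, 337, 346]
187 [335, 336, 345]
190 [334, 345]
193 [334, 343, 344]
196 [334, 341, 342]
199 [337, 338, 339]
```

```bash
python3 - <<'E'
from h import *
np.set_printoptions(precision=4,suppress=True)
a=cv2.imread('pics/s2f.png');g=cv2.cvtColor(a,cv2.COLOR_BGR2GRAY)
for y in(-.1,-.08,-.06,-.04):
    P=proj('scene',[.6198-.0395*y,y,.28]); u=int(round(P[0]));v=int(P[1]); print(y,P,v-12,g[v-12:v+13,u])
# stop by two views
b=cv2.imread('pics/t0.png')
print(tri((367.9,223.9),(229.7,161.8)))
E
```

```text
-0.1 [282.2932 166.0448] 154 [173 173 172 170 169 167 167 167 167 148 133 131 123 113 100  85  78 124
 162 171 172 173 174 173 175]
-0.08 [288.8916 170.4693] 158 [173 173 173 175 174 174 172 173 171 159 138 131 127 122 111  95  80  78
 125 163 173 171 172 173 174]
-0.06 [295.6632 175.01  ] 163 [139  90  63  62  62  63  68  75  68  97 124 130 128 118 107  89  72  58
  54  59  62  58  58  58  76]
-0.04 [302.6148 179.6714] 167 [ 59  60  65  87  91  73  61  72  77  73 108 126 129 125 113 101  86  66
  55  52  57  77 107 113 112]
(array([0.6153, 0.1261, 0.28  ]), np.float64(0.0009948847944893642))
```

```bash
python3 -m handwheel '[[[0,10,-3],[0,0,0],1],[[0,20,0],[0,0,0],1],[[0,15,0],[0,0,0],1],[[0,14,0],[0,0,0],1],[[0,0,0],[0,0,0],1],[[0,8,13],[0,0,0],1],[[0,8,13],[0,0,0],1],[[0,0,0],[0,0,0],1],[[0,0,0],[0,0,0],1]]'
python3 - <<'E'
from h import *
go([.623,-.014,.2795])
a=vision.get_image('scene');cv2.imwrite('pics/s3f.png',a)
cv2.imwrite('pics/g3.png',cv2.resize(a[120:240,270:420],(750,600),interpolation=cv2.INTER_CUBIC))
E
```

```text
clock: 7.42
position: [0.6231, -0.0107, 0.2801]
ee_rot: [-0.0, 0.692, 0.722, -0.0]
contact_force: [0.5, -0.1, -1.0]
width: 0.0398
gripper_force: 50.6
t 7.425 p [ 0.623 -0.011  0.28 ] w 0.0398 F [ 0.504 -0.059 -0.953] q [-0.129  0.329  1.308 -0.     1.505 -0.172]
toolR [[-0.043, 0.999, -0.001], [0.999, 0.043, -0.0], [-0.0, -0.001, -1.0]]
shift mm [-3.34  -0.234  0.561]
```

View pics/g3.png

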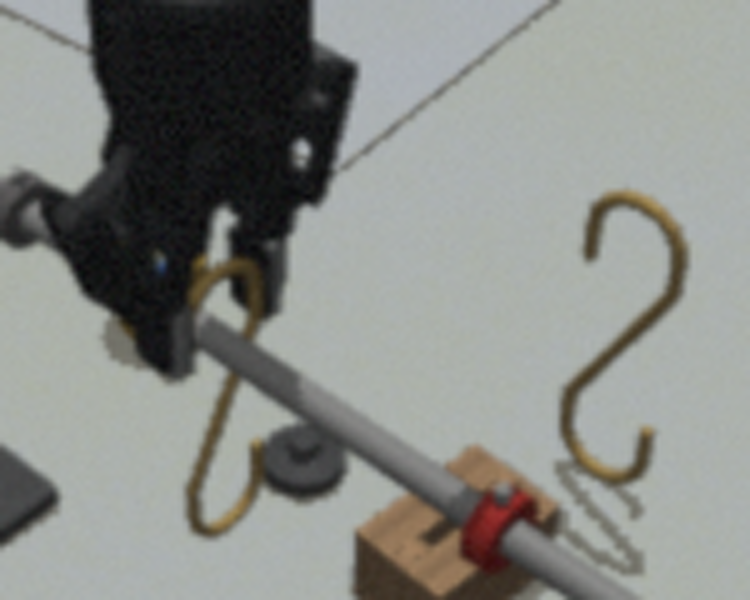

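The bar lies inside the upper curl (crop 225,335), with the legs either side and no contact force. I'm lowering the last 24 mm and letting go.

```bash
python3 -m handwheel '[[[0,0,8],[0,0,0],1],[[0,0,8],[0,0,0],1],[[0,0,5],[0,0,0],1],[[0,0,2],[0,0,0],1],[[0,0,0],[0,0,0],1],[[0,0,0],[0,0,0],1]]'
```

```text
clock: 8.22
position: [0.6235, -0.0107, 0.2575]
ee_rot: [0.0, 0.692, 0.722, 0.0]
contact_force: [-0.8, -0.0, -0.7]
width: 0.04
gripper_force: 50.6
```

```bash
python3 -m handwheel '[[[0,0,1.5],[0,0,0],1],[[0,0,1.5],[0,0,0],1],[[0,0,0],[0,0,0],1]]'; python3 -m handwheel '[[[0,0,1.5],[0,0,0],1],[[0,0,0],[0,0,0],1]]'
```

```text
clock: 8.6
position: [0.6232, -0.0106, 0.2541]
ee_rot: [-0.0, 0.692, 0.722, -0.0]
contact_force: [-0.3, -1.3, -1.4]
width: 0.0397
gripper_force: 50.6
clock: 8.85
position: [0.6232, -0.0107, 0.2526]
ee_rot: [-0.0, 0.692, 0.722, -0.0]
contact_force: [0.5, -0.0, -1.2]
width: 0.0398
gripper_force: 50.6
```

```bash
python3 -m handwheel '[[[0,0,1.5],[0,0,0],1],[[0,0,1.5],[0,0,0],1],[[0,0,0],[0,0,0],1]]'; python3 - <<'E'
from h import *
np.set_printoptions(precision=1,suppress=True)
a=vision.get_image('scene');cv2.imwrite('pics/s4f.png',a)
h=cv2.cvtColor(a,cv2.COLOR_BGR2HSV)
m=cv2.inRange(h[150:245,290:340],(10,70,40),(32,255,255))
for r in range(0,95,4):
    x=np.where(m[r])[0]
    if len(x): print(r+150,(x+290).tolist())
s,p,R=st(); ux=np.array([.999,.043,0]);
b=np.array([.6203,p[1],.28])
for n,x,z in(('stemtop',-18,36),('apex',0,73),('freelow',-18,-36),('lowbend',18,-52),('bot',0,-73)):
    print(n,proj('scene',b-[0,0,.06]+ux*x/1000+np.array([0,0,z/1000])))
E
```

```text
clock: 9.22
position: [0.6236, -0.0107, 0.2512]
ee_rot: [0.001, 0.692, 0.722, 0.001]
contact_force: [-1.4, -0.0, 5.2]
width: 0.0396
gripper_force: 51.0
186 [311, 312, 313, 314, 315, 318, 319, 320, 321]
190 [308, 309, 310]
198 [318, 319]
202 [317, 318]
206 [316]
210 [314, 315]
214 [313]
218 [311, 312, 320, 321]
222 [310, 321]
226 [308, 309, 320]
230 [308, 317, 318]
234 [309, 310, 311, 312, 313, 314, 315]
stemtop [319.8 191. ]
apex [312.9 181.8]
freelow [320.2 215.5]
lowbend [308.3 229.8]
bot [314.6 231.5]
```

Contact shows (+5 N), so the hook is seated. Opening and going up.

```bash
python3 -m handwheel '[[[0,0,-1],[0,0,0],1],[[0,0,0],[0,0,0],0.1],[[0,0,0],[0,0,0],-0.3],[[0,0,0],[0,0,0],-1],[[0,0,0],[0,0,0],-1],[[0,0,0],[0,0,0],-1],[[0,0,0],[0,0,0],-1],[[0,0,-20],[0,0,0],-1],[[0,0,-30],[0,0,0],-1],[[0,0,-40],[0,0,0],-1],[[0,0,-30],[0,0,0],-1],[[0,0,0],[0,0,0],-1]]'; python3 - <<'E'
from h import *
go([.4,-.33,.25])
a=vision.get_image('scene');cv2.imwrite('pics/s5f.png',a)
b=vision.get_image('top');cv2.imwrite('pics/t5f.png',b)
cv2.imwrite('pics/g5.png',cv2.resize(a[120:260,240:415],(750,600),interpolation=cv2.INTER_CUBIC))
E
```

```text
clock: 10.78
position: [0.6243, -0.0108, 0.3736]
ee_rot: [0.002, 0.692, 0.722, 0.002]
contact_force: [-0.4, -0.1, -0.9]
width: 0.0853
gripper_force: 0.0
t 10.775 p [ 0.624 -0.011  0.374] w 0.0853 F [-0.411 -0.105 -0.893] q [-0.129  0.311  1.112 -0.     1.712 -0.172]
toolR [[-0.043, 0.999, 0.006], [0.999, 0.043, -0.001], [-0.001, 0.006, -1.0]]
shift mm [-309.067 -238.617  122.566]
```

View pics/g5.png

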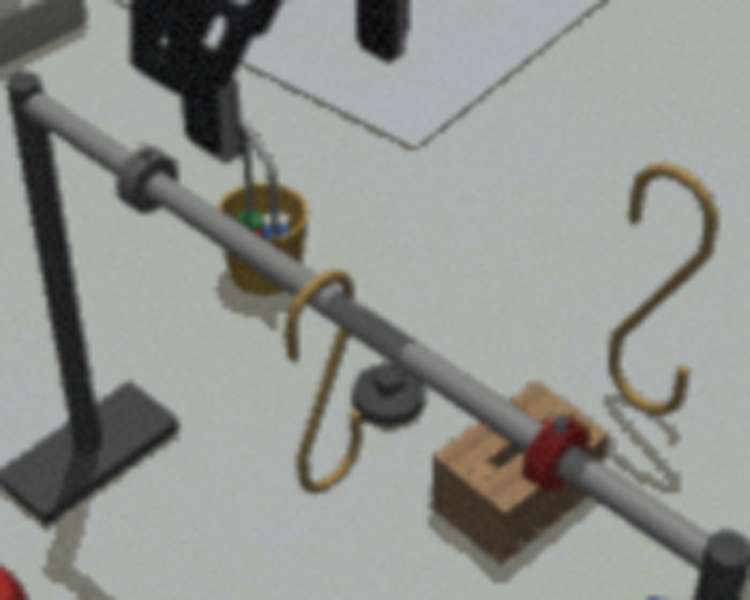

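The hook hangs on the rail at y of about -0.011, let go. The yellow pail stands behind it at crop (262,235). I'll take one handle leg with a nearly level tool from the -y side. First I clear over to the pail side and turn.

```bash
python3 -m handwheel '[[[-41,-36,0],[0,0,0],-1],[[-41,-36,0],[0,0,0],-1],[[-41,-36,0],[0,0,0],-1],[[-41,-36,0],[0,0,0],-1],[[-41,-36,0],[0,0,0],-1],[[-41,-36,0],[0,0,0],-1],[[-41,-36,0],[0,0,0],-1],[[-41,-36,0],[0,0,0],-1],[[0,0,0],[0,0,0.95],-1],[[0,0,0],[0,0,0.95],-1],[[0,0,0],[0,0,0.95],-1],[[0,0,0],[0,0,0.95],-1],[[0,0,0],[0,0,0.95],-1],[[0,0,0],[0,0,0.95],-1],[[0,0,0],[0,0,0.95],-1],[[0,0,0],[0,0,0.95],-1],[[0,0,0],[0,0,0.95],-1],[[0,0,0],[0,0,0.95],-1],[[0,0,0],[0,0,0.95],-1],[[0,0,0],[0,0,0.95],-1]]'
python3 -m handwheel '[[[0,0,0],[0,0.96,0],-0.3],[[0,0,0],[0,0.96,0],-0.3],[[0,0,0],[0,0.96,0],-0.3],[[0,0,0],[0,0.96,0],-0.3],[[0,0,0],[0,0,0],-0.3]]'
python3 - <<'E'
from h import *
go([.3715,-.322,.2])
# refine pail handle now the arm is away (t0 too): wire px lines in top view
b=vision.get_image('top');cv2.imwrite('pics/t6f.png',b)
g=cv2.cvtColor(b,cv2.COLOR_BGR2GRAY)
a=vision.get_image('scene')
c=np.zeros((600,800,3),np.uint8);c[:,:400]=cv2.resize(b[235:280,385:415+0],(400,600),interpolation=cv2.INTER_CUBIC) if 0 else 0
c[:400,:400]=cv2.resize(b[228:278,383:433],(400,400),interpolation=cv2.INTER_CUBIC)
c[:400,400:]=cv2.resize(a[145:195,275:325],(400,400),interpolation=cv2.INTER_CUBIC)
c[400:,:320]=cv2.resize(b,(320,200));c[400:,320:640]=cv2.resize(a,(320,200))
cv2.imwrite('pics/g6.png',c)
E
```

```text
clock: 13.38
position: [0.3492, -0.3501, 0.3687]
ee_rot: [-0.002, 0.978, 0.207, -0.001]
contact_force: [0.4, -0.8, -0.7]
width: 0.0849
gripper_force: 0.0
clock: 14.0
position: [0.3482, -0.3508, 0.3684]
ee_rot: [-0.044, 0.959, 0.202, 0.195]
contact_force: [0.1, -0.6, 0.5]
width: 0.0556
gripper_force: 0.0
t 14.0 p [ 0.348 -0.351  0.368] w 0.0556 F [ 0.074 -0.626  0.481] q [-1.231  0.061  1.512  0.4    1.603 -0.07 ]
toolR [[0.843, 0.405, 0.355], [0.371, -0.914, 0.162], [0.391, -0.005, -0.92]]
shift mm [-35.48  -16.028 168.019]
```

View pics/g6.png

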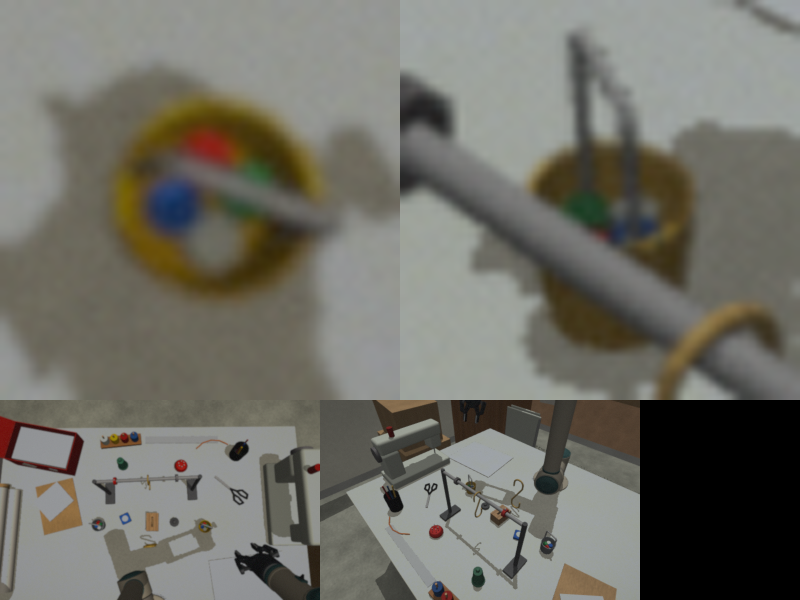

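```bash
python3 -m handwheel '[[[0,0,0],[0,0.96,0],-0.3],[[0,0,0],[0,0.96,0],-0.3],[[0,0,0],[0,0.96,0],-0.3],[[0,0,0],[0,0.96,0],-0.3],[[0,0,0],[0,0.96,0],-0.3],[[0,0,0],[0,0.96,0],-0.3],[[0,0,0],[0,0.96,0],-0.3],[[0,0,0],[0,0.96,0],-0.3],[[0,0,0],[0,0.96,0],-0.3],[[0,0,0],[0,0,0],-0.3]]'
python3 - <<'E'
from h import *
print(proj('scene',[.4253,-.2996,.11]),proj('scene',[.4447,-.2514,.11]),'seen 297.3,150 / 303.1,158.8')
f=np.radians(23);e=np.radians(15)
z=np.array([np.cos(f)*np.cos(e),np.sin(f)*np.cos(e),-np.sin(e)]);y=np.array([np.sin(f),-np.cos(f),0]);x=np.cross(y,z)
Rt=Ro.from_matrix(np.stack([x,y,z],1))
leg=np.array([.4253,-.2996,.086])
print(leg-z*.055);go(leg-z*.055,Rt)
E
```

```text
clock: 15.35
position: [0.3501, -0.3506, 0.3692]
ee_rot: [-0.129, 0.777, 0.165, 0.594]
contact_force: [-0.3, -0.9, -0.2]
width: 0.0554
gripper_force: 0.0
[296.3510032  148.00365166] [302.41248849 158.60801408] seen 297.3,150 / 303.1,158.8
[ 0.37639733 -0.32035795  0.10023505]
t 15.35 p [ 0.35  -0.351  0.369] w 0.0554 F [-0.296 -0.909 -0.181] q [-1.652  0.273  1.87   1.061  1.824 -0.702]
toolR [[0.24, 0.409, 0.88], [0.103, -0.912, 0.396], [0.965, -0.005, -0.261]]
shift mm [-250.275  -15.497  105.297]
turn(6deg) [-0.198  0.021  0.006]
```

```bash
python3 -m handwheel '[[[-41.7,-2.6,17.5],[-0.1,0,0],0.1],[[-41.7,-2.6,17.5],[-0.1,0,0],0.1],[[-41.7,-2.6,17.5],[0,0,0],0.1],[[-41.7,-2.6,17.5],[0,0,0],0.1],[[-41.7,-2.6,17.5],[0,0,0],0.1],[[-41.7,-2.6,17.5],[0,0,0],0.1],[[0,0,0],[0,0,0],0.1],[[0,0,0],[0,0,0],0.1]]'
python3 - <<'E'
from h import *
f=np.radians(23);e=np.radians(15)
z=np.array([np.cos(f)*np.cos(e),np.sin(f)*np.cos(e),-np.sin(e)])
leg=np.array([.4253,-.2996,.086])
go(leg+z*.012)
a=vision.get_image('scene');b=vision.get_image('top')
c=np.zeros((400,800,3),np.uint8);c[:,:400]=cv2.resize(b[218:288,373:443],(400,400),interpolation=cv2.INTER_CUBIC)
c[:,400:]=cv2.resize(a[125:195,265:335],(400,400),interpolation=cv2.INTER_CUBIC)
cv2.imwrite('pics/g7.png',c)
E
```

```text
clock: 16.35
position: [0.3777, -0.3238, 0.1032]
ee_rot: [-0.118, 0.778, 0.161, 0.596]
contact_force: [0.5, -0.8, 0.3]
width: 0.0384
gripper_force: 0.0
t 16.35 p [ 0.378 -0.324  0.103] w 0.0384 F [ 0.455 -0.827  0.29 ] q [-1.606  0.696  2.174  1.086  1.428 -1.33 ]
toolR [[0.237, 0.391, 0.889], [0.109, -0.921, 0.375], [0.965, 0.008, -0.261]]
shift mm [-2.611 -3.833 67.927]
```

View pics/g7.png

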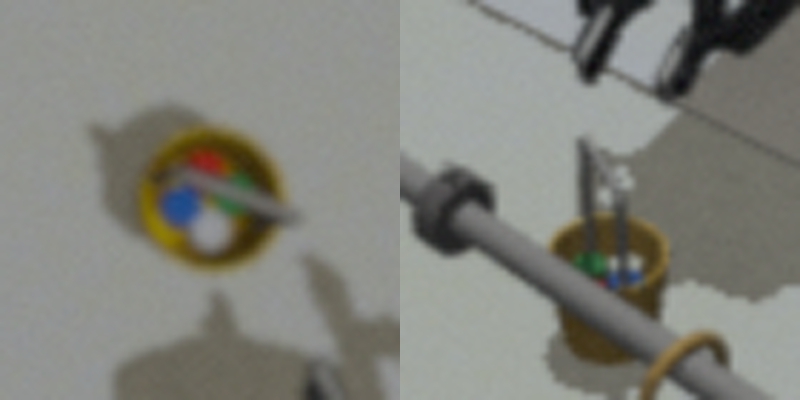

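```bash
python3 - <<'E'
from h import *
s,p,R=st()
M=R.as_matrix()
for k in(-.026,0,.026): print(proj('scene',p+k*M[:,1]),proj('top',p+k*M[:,1]))
E
```

```text
[311.25638545 141.41528065] [425.1019411  280.88793504]
[303.31129622 139.31008508] [435.16283178 276.41295146]
[295.46821028 137.23191714] [445.19898585 271.94897047]
```

```bash
python3 -m handwheel '[[[-2,-3.8,17],[0,0,0],0.1],[[0,0,17],[0,0,0],0.1],[[0,0,17],[0,0,0],0.1],[[0,0,17],[0,0,0],0.1],[[0,0,0],[0,0,0],0.1]]' 60
python3 - <<'E'
from h import *
go([.436,-.298,.083])
b=vision.get_image('top');cv2.imwrite('pics/t8.png',b)
a=vision.get_image('scene')
c=np.zeros((400,800,3),np.uint8);c[:,:400]=cv2.resize(b[218:288,373:443],(400,400),interpolation=cv2.INTER_CUBIC)
c[:,400:]=cv2.resize(a[135:185,275:325],(400,400),interpolation=cv2.INTER_CUBIC)
cv2.imwrite('pics/g8.png',c)
E
```

```text
clock: 17.08
position: [0.4367, -0.2929, 0.0819]
ee_rot: [-0.12, 0.778, 0.16, 0.596]
contact_force: [-0.2, 0.7, 0.3]
width: 0.0383
gripper_force: 0.0
t 17.075 p [ 0.437 -0.293  0.082] w 0.0383 F [-0.19   0.655  0.251] q [-1.471  0.74   2.224  1.228  1.364 -1.402]
toolR [[0.238, 0.392, 0.889], [0.106, -0.92, 0.377], [0.966, 0.004, -0.26]]
shift mm [ 0.386  4.413 -2.879]
```

View pics/g8.png

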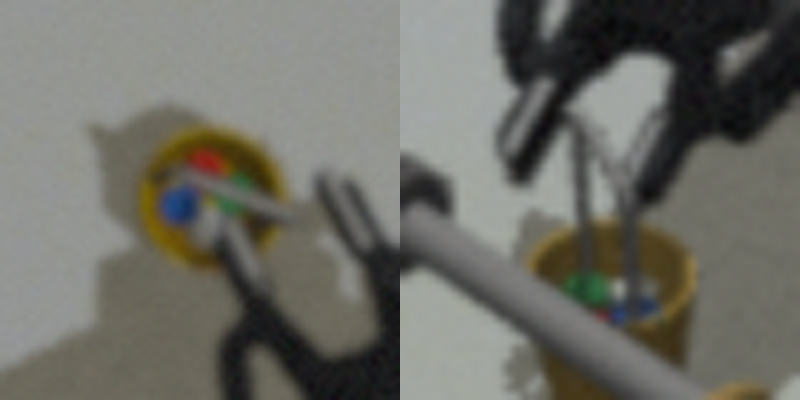

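The leg (crop 297,213) is between the fingertips (215,220 and 325,180), about 6 mm off centre. Correcting and closing.

```bash
python3 -m handwheel '[[[0,6,3],[0,0,0],0.1],[[0,0,0],[0,0,0],0.1],[[0,0,0],[0,0,0],0.5],[[0,0,0],[0,0,0],0.7],[[0,0,0],[0,0,0],0.85],[[0,0,0],[0,0,0],1],[[0,0,0],[0,0,0],1],[[0,0,0],[0,0,0],1],[[0,0,0],[0,0,0],1],[[0,0,0],[0,0,0],1]]' 60
```

```text
clock: 18.42
position: [0.4408, -0.2989, 0.0815]
ee_rot: [-0.119, 0.778, 0.159, 0.596]
contact_force: [-0.6, -0.9, 1.5]
width: 0.0032
gripper_force: 58.7
```

Width of 3 mm (readings run about 2 mm low) at 59 N means the wire is held. Lifting and turning.

```bash
python3 -m handwheel '[[[9,0,-2.5],[0,0,0],1],[[18,0,-5],[0,0,0],1],[[21,0,-5.5],[0,0,0],1],[[21,0,-5.5],[0,0,0],1],[[21,0,-5.5],[0,0,0],1],[[0,0,0],[0.6,0,-0.16],1],[[0,0,0],[0.6,0,-0.16],1],[[0,0,0],[0.6,0,-0.16],1],[[0,0,0],[0.6,0,-0.16],1],[[0,0,0],[0.6,0,-0.16],1],[[0,0,0],[0.6,0,-0.16],1],[[0,0,0],[0.27,0,-0.07],1],[[0,0,0],[0,0,0],1],[[0,0,0],[0,0,0],1]]'
python3 - <<'E'
from h import *
go([.5,-.2,.175])
b=vision.get_image('top');cv2.imwrite('pics/t9.png',b)
a=vision.get_image('scene');cv2.imwrite('pics/s9.png',a)
s,p,R=st();M=R.as_matrix();g=p-.015*M[:,2];print(proj('top',g),proj('scene',g))
c=np.zeros((400,800,3),np.uint8);c[:,:400]=cv2.resize(b[205:285,365:445],(400,400),interpolation=cv2.INTER_CUBIC)
c[:,400:]=cv2.resize(a[95:195,260:360],(400,400),interpolation=cv2.INTER_CUBIC)
cv2.imwrite('pics/g9.png',c)
E
```

```text
clock: 20.18
position: [0.4406, -0.2978, 0.1746]
ee_rot: [-0.241, 0.728, 0.317, 0.557]
contact_force: [0.5, -0.2, -1.2]
width: 0.0033
gripper_force: 58.7
t 20.175 p [ 0.441 -0.298  0.175] w 0.0033 F [ 0.471 -0.184 -1.173] q [-1.342  0.642  1.845  0.94   1.69  -1.039]
toolR [[0.177, 0.731, 0.659], [0.194, -0.683, 0.704], [0.965, 0.003, -0.263]]
shift mm [ 29.871 -23.424 107.988]
[434.902 252.503] [291.415 127.526]
```

View pics/g9.png

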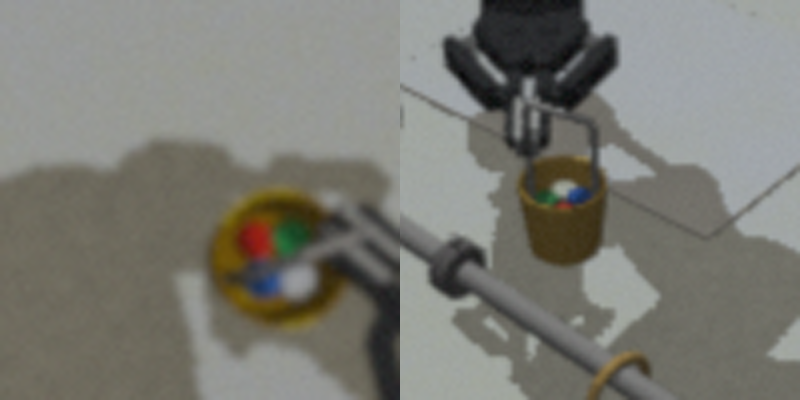

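The pail hangs from the grip, level: the bar runs in the top crop from (225,278) to (355,235), the rim centre is at (283,257), and it looks yawed by about 17°. That picture took me one over the viewing limit of 10, so from here on I only measure numerically.

```bash
python3 - <<'E'
from h import *
np.set_printoptions(precision=4,suppress=True)
b=cv2.imread('pics/t9.png');h=cv2.cvtColor(b,cv2.COLOR_BGR2HSV)
m=cv2.inRange(h[235:275,400:436],(18,110,60),(32,255,255));pts=np.argwhere(m)[:,::-1].astype(np.float32)
hull=cv2.convexHull(pts);e=cv2.fitEllipse(hull);c=np.array(e[0])+[400,235];print('rim',c,e[1])
C=onz('top',c,.148);A=onz('top',(410,260.6),.205);B=onz('top',(436,252),.205)
s,p,R=st();g=p-.015*R.as_matrix()[:,2]
print(C,A,B,(A+B)/2,'grasp',g)
yaw=lambda v:np.degrees(np.arctan2(-v[0],v[1]))
print(yaw(A-B),yaw(C-g),np.linalg.norm((C-g)[:2]),np.linalg.norm(A-B))
# hook in top + scene after hanging
t=cv2.imread('pics/t5f.png');hh=cv2.cvtColor(b,cv2.COLOR_BGR2HSV)
mm=cv2.inRange(hh[130:200,240:340],(12,80,50),(32,255,255));k,_,stt,ce=cv2.connectedComponentsWithStats(mm)
for i in range(1,k):
    if stt[i,4]>8: print('hook',stt[i]+[240,130,0,0,0],ce[i]+[240,130],onz('top',ce[i]+[240,130],.285))
a=cv2.imread('pics/s9.png');ha=cv2.cvtColor(a,cv2.COLOR_BGR2HSV)
mm=cv2.inRange(ha[170:245,290:340],(10,70,40),(32,255,255))
for r in range(0,75,3):
    x=np.where(mm[r])[0]
    if len(x): print(r+170,(x+290).tolist())
E
```

```text
rim [420.5496 256.3142] (26.471206665039062, 28.325719833374023)
[ 0.4233 -0.2826  0.148 ] [ 0.4131 -0.2485  0.205 ] [ 0.4309 -0.3049  0.205 ] [ 0.422  -0.2767  0.205 ] grasp [ 0.4307 -0.3085  0.1786]
17.545987890831995 15.834522659673647 0.02690535176204138 0.05917575757890841
hook [294 150   7  29  83] [296.5904 163.3373] [ 0.6096 -0.0107  0.285 ]
185 [312, 313, 314, 315, 316, 317, 318, 319, 320, 321]
188 [309, 310, 311, 312]
191 [308, 309, 310]
194 [307, 308]
197 [307, 308, 319, 320]
200 [307, 308, 318, 319]
203 [317, 318]
206 [316, 317]
209 [315, 316]
212 [314, 315]
215 [313, 314]
218 [312, 313, 322, 323]
221 [311, 312, 323]
224 [310, 311, 322]
227 [310, 320, 321]
230 [310, 318, 319]
233 [311, 312, 313, 314, 315, 316]
```

```bash
python3 -m handwheel '[[[0,0,0],[-0.59,0,0.16],1],[[0,0,0],[-0.59,0,0.16],1],[[0,0,0],[-0.59,0,0.16],1],[[0,0,0],[-0.59,0,0.16],1],[[0,0,0],[0,0,0],1],[[0,0,0],[0,0,0],1]]'
cat > m.py <<'E'
from h import *
def pail(lift):
    b=vision.get_image('top');hs=cv2.cvtColor(b,cv2.COLOR_BGR2HSV)
    s,p,R=st();M=R.as_matrix();g=p-.015*M[:,2];az=np.arctan2(M[1,2],M[0,2]);yaw=az-np.radians(29.9)
    h=g+.026*np.array([-np.sin(yaw),np.cos(yaw),0]); h[2]=p[2]+.0305
    u,v=proj('top',[h[0],h[1],.055+h[2]-.112]).astype(int);x0,y0=u-20,v-20
    m=cv2.inRange(hs[y0:v+20,x0:u+20],(18,110,60),(32,255,255));k,_,stt,_=cv2.connectedComponentsWithStats(m)
    pts=np.argwhere(m)[:,::-1].astype(np.float32);e=cv2.fitEllipse(cv2.convexHull(pts));c=np.array(e[0])+[x0,y0]
    print('yaw',np.degrees(yaw),'handle',h,'rim ctr',onz('top',c,h[2]-.057),e[1]); return h
E
python3 - <<'E'
from m import *
h=pail(0);s,p,R=st();go(p+np.array([.580,-.0127,.204])-h)
E
```

```text
clock: 21.02
position: [0.4409, -0.2988, 0.1746]
ee_rot: [-0.167, 0.763, 0.222, 0.584]
contact_force: [-0.3, -0.1, -1.7]
width: 0.0032
gripper_force: 58.8
yaw 2.3246866073807575 handle [ 0.42768821 -0.28067859  0.20502456] rim ctr [ 0.42789424 -0.2797392   0.14802456] (27.15709686279297, 27.84498405456543)
t 21.075 p [ 0.441 -0.299  0.175] w 0.003 F [-0.685  0.558 -1.024] q [-1.421  0.577  2.039  1.085  1.538 -1.098]
toolR [[0.219, 0.534, 0.816], [0.144, -0.845, 0.515], [0.965, 0.005, -0.262]]
shift mm [  70.954 -145.144  262.51 ]
```

```bash
python3 -m handwheel '[[[3.5,-7.2,13],[0,0,0],1],[[7.1,-14.5,26],[0,0,0],1],[[7.1,-14.5,26],[0,0,0],1],[[7.1,-14.5,26],[0,0,0],1],[[7.1,-14.5,26],[0,0,0],1],[[7.1,-14.5,26],[0,0,0],1],[[7.1,-14.5,26],[0,0,0],1],[[7.1,-14.5,26],[0,0,0],1],[[7.1,-14.5,26],[0,0,0],1],[[7.1,-14.5,26],[0,0,0],1],[[3.5,-7.2,14],[0,0,0],1],[[0,0,0],[0,0,0],1],[[0,0,0],[0,0,0],1],[[0,0,0],[0,0,0],1]]'
python3 - <<'E'
from m import *
h=pail(0);s,p,R=st();go(p+np.array([.606,-.0115,.204])-h)
print(R.inv().apply([1,.04,0]),R.inv().apply([0,0,1]))
a=vision.get_image('scene');cv2.imwrite('pics/s10.png',a);ha=cv2.cvtColor(a,cv2.COLOR_BGR2HSV)
mm=cv2.inRange(ha[170:245,290:340],(10,70,40),(32,255,255))
for r in(15,18,27,30,39,48,54,57,60,63): print(r+170,(np.where(mm[r])[0]+290).tolist())
print(proj('scene',h),proj('scene',h+[.001,.026,0]))
E
```

```text
clock: 22.82
position: [0.5922, -0.0323, 0.1741]
ee_rot: [-0.167, 0.763, 0.222, 0.584]
contact_force: [-0.2, -0.2, -1.3]
width: 0.0033
gripper_force: 58.8
yaw 2.245315375494885 handle [ 0.57892182 -0.01404465  0.20455931] rim ctr [ 0.58487861 -0.01074818  0.14755931] (23.8466854095459, 35.2306022644043)
t 22.875 p [ 0.592 -0.032  0.174] w 0.0035 F [ 0.221  0.09  -1.474] q [-0.831  0.496  2.36   1.666  1.267 -1.28 ]
toolR [[0.22, 0.533, 0.817], [0.143, -0.846, 0.514], [0.965, 0.004, -0.262]]
shift mm [ 5.768 12.277 23.58 ]
[0.225 0.499 0.838] [ 0.965  0.004 -0.262]
185 [312, 313, 314, 315, 316, 317, 318, 319, 320, 321, 322]
188 [309, 310, 311, 312, 322]
197 [307, 308, 319, 320]
200 [307, 308, 318, 319]
209 [315, 316, 317]
218 [312, 313, 314, 315, 316, 317, 320, 321, 322, 323, 324, 325, 326, 327, 328, 329, 330, 331, 332, 333, 334, 335, 338, 339]
224 [310, 311, 314, 315, 316, 317, 318, 321, 322, 323, 338, 339]
227 [310, 315, 316, 317, 318, 319, 320, 321, 322, 326, 338, 339]
230 [315, 316, 317, 318, 319, 320, 321, 335, 336, 337, 338, 339]
233 [311, 312, 313, 314, 315, 316, 317, 318, 319, 320, 321, 322, 323, 324, 325, 326, 327, 328, 329, 330, 331, 332, 333, 334, 335, 336, 337, 338, 339]
[327.249 202.614] [335.596 209.268]
```

```bash
python3 -m handwheel '[[[-0.7,4.2,-2.6],[0,0,0],1],[[1.6,3.6,6.1],[0,0,0],1],[[1.6,3.6,6.1],[0,0,0],1],[[1.6,3.6,6.1],[0,0,0],1],[[1.6,3.6,6.1],[0,0,0],1],[[0,0,0],[0,0,0],1],[[0,0,0],[0,0,0],1]]'
python3 - <<'E'
from m import *
s,p,R=st();M=R.as_matrix();g=p-.015*M[:,2];h=g+.026*np.array([-.04,1,0]);h[2]=p[2]+.0305;print(h,s['contact_force'],s['moment'])
a=vision.get_image('scene');ha=cv2.cvtColor(a,cv2.COLOR_BGR2HSV)
mm=cv2.inRange(ha[170:245,290:340],(10,70,40),(32,255,255))
for r in(15,18,27,30,39): print(r+170,(np.where(mm[r])[0]+290).tolist())
E
```

```text
clock: 23.8
position: [0.621, -0.0347, 0.1739]
ee_rot: [-0.168, 0.763, 0.222, 0.584]
contact_force: [0.1, 0.5, -1.3]
width: 0.0034
gripper_force: 58.9
[ 0.6077055  -0.01645752  0.20439031] [ 0.06997606  0.48002052 -1.30830866] [-0.38198559  0.54500997  0.00356246]
185 [312, 313, 314, 315, 316, 317, 318, 319, 320, 321, 322]
188 [309, 310, 311, 312, 313, 322]
197 [306, 307, 308, 309, 319, 320]
200 [307, 308, 309, 318, 319, 320]
209 [316, 317]
```

```bash
python3 -m handwheel '[[[-3.5,2,4.5],[0,0,0],1],[[-6,1.5,4.2],[0,0,0],1],[[-6,1.2,4],[0,0,0],1],[[-6,1.2,4],[0,0,0],1],[[0,0,0],[0,0,0],1],[[0,0,0],[0,0,0],1]]'
python3 - <<'E'
from m import *
s,p,R=st();M=R.as_matrix();g=p-.015*M[:,2];h=g+.026*np.array([-.04,1,0]);h[2]=p[2]+.0305;print(h,s['contact_force'],s['moment'])
a=vision.get_image('scene');ha=cv2.cvtColor(a,cv2.COLOR_BGR2HSV)
mm=cv2.inRange(ha[170:245,290:340],(10,70,40),(32,255,255))
for r in(15,18,27,30,39): print(r+170,(np.where(mm[r])[0]+290).tolist())
print('d-24 down',R.inv().apply([0,0,-24]))
E
```

```text
clock: 24.6
position: [0.6332, -0.0344, 0.1488]
ee_rot: [-0.168, 0.763, 0.222, 0.584]
contact_force: [-0.4, -1.0, -0.9]
width: 0.0036
gripper_force: 58.9
[ 0.61989181 -0.01616982  0.17930845] [-0.37753585 -1.01170056 -0.88747994] [-0.45609891  0.56707709  0.00410065]
185 [312, 313, 314, 315, 316, 317, 318, 319, 320, 321]
188 [309, 310, 311, 312, 322]
197 [306, 307, 308, 309, 318, 319, 320]
200 [306, 307, 308, 309, 317, 318, 319, 320]
209 [314, 315, 316, 317]
d-24 down [-23.16375194  -0.08035527   6.27966076]
```

```bash
python3 -m handwheel '[[[-4.8,0,1.3],[0,0,0],1],[[-4.8,0,1.3],[0,0,0],1],[[-4.8,0,1.3],[0,0,0],1],[[-3.8,0,1],[0,0,0],1],[[0,0,0],[0,0,0],1],[[0,0,0],[0,0,0],1]]'
python3 -m handwheel '[[[-1.9,0,0.5],[0,0,0],1],[[-1.9,0,0.5],[0,0,0],1],[[0,0,0],[0,0,0],1],[[0,0,0],[0,0,0],1]]'
python3 - <<'E'
from m import *
a=vision.get_image('scene');ha=cv2.cvtColor(a,cv2.COLOR_BGR2HSV)
mm=cv2.inRange(ha[170:245,290:340],(10,70,40),(32,255,255))
for r in(15,18,27,30,39): print(r+170,(np.where(mm[r])[0]+290).tolist())
print(readout.get_state()['moment'])
E
```

```text
clock: 25.4
position: [0.6332, -0.0346, 0.13]
ee_rot: [-0.168, 0.763, 0.222, 0.584]
contact_force: [-0.1, -0.2, -2.1]
width: 0.0036
gripper_force: 58.9
clock: 25.9
position: [0.6332, -0.0346, 0.1262]
ee_rot: [-0.167, 0.763, 0.222, 0.584]
contact_force: [-0.1, 0.3, -1.2]
width: 0.0031
gripper_force: 58.9
185 [312, 313, 314, 315, 316, 317, 318, 319, 320, 321, 322]
188 [309, 310, 311, 312, 322]
197 [306, 307, 308, 309, 318, 319, 320]
200 [307, 308, 309, 317, 318, 319, 320]
209 [314, 315, 316, 317]
[-0.32547978  0.46641753 -0.00696763]
```

```bash
python3 -m handwheel '[[[0.3,-1.7,1],[0,0,0],1],[[0.3,-1.7,1],[0,0,0],1],[[-1.5,0,0.4],[0,0,0],1],[[0,0,0],[0,0,0],1],[[0,0,0],[0,0,0],1]]'
python3 -m handwheel '[[[-1.5,0,0.4],[0,0,0],1],[[0,0,0],[0,0,0],1],[[0,0,0],[0,0,0],1]]'
python3 -m handwheel '[[[-1.5,0,0.4],[0,0,0],1],[[0,0,0],[0,0,0],1],[[0,0,0],[0,0,0],1]]'
```

```text
clock: 26.58
position: [0.6333, -0.0307, 0.1252]
ee_rot: [-0.168, 0.762, 0.222, 0.585]
contact_force: [-0.0, -0.2, 3.6]
width: 0.0032
gripper_force: 59.1
clock: 26.95
position: [0.6335, -0.0307, 0.1244]
ee_rot: [-0.168, 0.762, 0.222, 0.585]
contact_force: [0.7, -0.3, 6.6]
width: 0.003
gripper_force: 59.5
clock: 27.32
position: [0.6338, -0.0307, 0.124]
ee_rot: [-0.168, 0.761, 0.221, 0.586]
contact_force: [-0.6, 0.7, 9.3]
width: 0.0031
gripper_force: 59.9
```

```bash
python3 -m handwheel '[[[2.4,0,-0.6],[0,0,0],1],[[0,0,0],[0,0,0],1],[[0,0,0],[0,0,0],0.85],[[0,0,0],[0,0,0],0.7],[[0,0,0],[0,0,0],0.55],[[0,0,0],[0,0,0],0.5],[[0,0,0],[0,0,0],0.5]]'
python3 - <<'E'
from m import *
np.set_printoptions(precision=3,suppress=True)
a=vision.get_image('scene');cv2.imwrite('pics/s11.png',a);ha=cv2.cvtColor(a,cv2.COLOR_BGR2HSV)
mm=cv2.inRange(ha[170:245,290:340],(10,70,40),(32,255,255))
for r in(15,18,27,30,39): print(r+170,(np.where(mm[r])[0]+290).tolist())
m=cv2.inRange(ha,(18,110,50),(32,255,255));k,_,s,c=cv2.connectedComponentsWithStats(m)
for i in range(1,k):
    if s[i,4]>100: print(s[i],c[i])
st_=readout.get_state();print(st_['width'],st_['contact_force'],st_['gripper_force'])
print(proj('scene',[.62,-.011,.044]),proj('scene',[.62,-.011,.099]))
E
```

```text
clock: 28.2
position: [0.6331, -0.0306, 0.1237]
ee_rot: [-0.168, 0.763, 0.222, 0.584]
contact_force: [0.5, -0.2, -0.3]
width: 0.0213
gripper_force: 0.0
185 [312, 313, 314, 315, 316, 317, 318, 319, 320, 321, 322]
188 [309, 310, 311, 312, 322]
197 [306, 307, 308, 309, 319, 320]
200 [307, 308, 309, 318, 319, 320]
209 [314, 315, 316, 317]
[303 240  28  31 393] [317.377 257.842]
0.021463218067271063 [-0.549  0.716 -0.199] 0.0
[315.493 259.795] [315.019 245.188]
```

The pail hangs (body at scene 317,258, as predicted) and both pads are free. Retreating.

```bash
python3 -m handwheel '[[[0,0,-4],[0,0,0],0.5],[[0,0,-8],[0,0,0],0.5],[[0,0,-12],[0,0,0],0.5],[[0,0,-20],[0,0,0],0.5],[[0,0,-30],[0,0,0],0.5],[[0,0,-30],[0,0,0],0.5],[[0,0,-30],[0,0,0],0.5],[[0,0,0],[0,0,0],-1],[[0,0,0],[0,0,0],-1]]'
cat >> m.py <<'E'
def look():
    np.set_printoptions(precision=3,suppress=True)
    a=vision.get_image('scene');ha=cv2.cvtColor(a,cv2.COLOR_BGR2HSV)
    m=cv2.inRange(ha[180:300,280:400],(18,110,50),(32,255,255));k,_,s,c=cv2.connectedComponentsWithStats(m)
    for i in range(1,k):
        if s[i,4]>60: print('scene blob',s[i]+[280,180,0,0,0],c[i]+[280,180])
    b=vision.get_image('top');hb=cv2.cvtColor(b,cv2.COLOR_BGR2HSV)
    m=cv2.inRange(hb[130:215,200:345],(14,80,50),(32,255,255));k,_,s,c=cv2.connectedComponentsWithStats(m)
    for i in range(1,k):
        if s[i,4]>15: print('top blob',s[i]+[200,130,0,0,0],onz('top',c[i]+[200,130],.285),onz('top',c[i]+[200,130],.099))
    return a,b
E
python3 - <<'E'
from m import *
look();go([.35,-.25,.4]);print(st()[0]['qpos'])
E
```

```text
clock: 29.38
position: [0.5237, -0.0999, 0.1591]
ee_rot: [-0.167, 0.763, 0.222, 0.584]
contact_force: [0.8, -0.3, -0.0]
width: 0.0568
gripper_force: 0.0
scene blob [308 237  15  10  99] [314.566 241.202]
scene blob [303 239  27  32 361] [316.72  258.343]
top blob [289 150  26  40 346] [ 0.587 -0.017  0.285] [ 0.625 -0.006  0.099]
top blob [298 173   5   6  22] [ 0.584 -0.017  0.285] [ 0.621 -0.006  0.099]
t 29.475 p [ 0.524 -0.099  0.159] w 0.0709 F [-0.181  0.428  0.566] q [-1.094  0.536  2.376  1.426  1.333 -1.338]
toolR [[0.219, 0.535, 0.816], [0.143, -0.845, 0.515], [0.965, 0.003, -0.262]]
shift mm [ 172.952   35.41  -282.774]
[-1.094  0.536  2.376  1.426  1.333 -1.338]
```

```bash
python3 -m handwheel '[[[33,2.3,-31.7],[0,0,0],-1],[[33,2.3,-31.7],[0,0,0],-1],[[33,2.3,-31.7],[0,0,0],-1],[[33,2.3,-31.7],[0,0,0],-1],[[33,2.3,-31.7],[0,0,0],-1],[[33,2.3,-31.7],[0,0,0],-1],[[0,0,0],[0,-0.96,0],-1],[[0,0,0],[0,-0.96,0],-1],[[0,0,0],[0,-0.96,0],-1],[[0,0,0],[0,-0.96,0],-1],[[0,0,0],[0,-0.96,0],-1],[[0,0,0],[0,-0.96,0],-1],[[0,0,0],[0,-0.96,0],-1],[[0,0,0],[0,-0.96,0],-1],[[0,0,0],[0,-0.96,0],-1],[[0,0,0],[0,-0.96,0],-1],[[0,0,0],[0,-0.96,0],-1],[[0,0,0],[0,-0.96,0],-1],[[0,0,0],[0,-0.96,0],-1],[[0,0,0],[0,0,0],-1]]'
python3 -m handwheel '[[[0,0,0],[0,0,-1],-1],[[0,0,0],[0,0,-1],-1],[[0,0,0],[0,0,-1],-1],[[0,0,0],[0,0,-1],-1],[[0,0,0],[0,0,-1],-1],[[0,0,0],[0,0,-1],-1],[[0,0,0],[0,0,-1],-1],[[0,0,0],[0,0,-1],-1],[[0,0,0],[0,0,-1],-1],[[0,0,0],[0,0,-1],-1],[[0,0,0],[0,0,0],-1],[[0,0,0],[0,0,0],-1]]'
python3 - <<'E'
from m import *
c,s=np.cos(.043),np.sin(.043)
go([.6215,-.0108,.374],Ro.from_matrix(np.array([[-s,c,0],[c,s,0],[0,0,-1.]])))
look()
E
```

```text
clock: 31.98
position: [0.4205, -0.1788, 0.3989]
ee_rot: [0.001, 0.96, 0.281, -0.0]
contact_force: [-0.0, -0.4, -0.1]
width: 0.0854
gripper_force: 0.0
clock: 33.48
position: [0.4189, -0.1808, 0.3998]
ee_rot: [0.001, 0.693, 0.72, -0.001]
contact_force: [0.8, -0.3, 0.1]
width: 0.0853
gripper_force: 0.0
t 33.475 p [ 0.419 -0.181  0.4  ] w 0.0853 F [ 0.762 -0.28   0.092] q [-0.559  0.039  1.393 -0.002  1.707 -0.597]
toolR [[-0.038, 0.999, 0.001], [0.999, 0.038, -0.003], [-0.003, 0.001, -1.0]]
shift mm [162.184 208.964  25.499]
turn(6deg) [ 0.009  0.029 -0.046]
scene blob [309 237  14  10 103] [314.874 241.126]
scene blob [302 240  28  31 394] [316.891 258.218]
top blob [288 150  27  41 409] [ 0.585 -0.018  0.285] [ 0.623 -0.006  0.099]
```

```bash
python3 -m handwheel '[[[27,35,0],[0,0,0],-1],[[27,35,0],[0,0,0],-1],[[27,35,0],[0,0,0],-1],[[27,35,5],[0,0,0],-1],[[27,35,10],[0,0,0],-1],[[27,34,10],[0,0,0],-1],[[0,0,0],[0,0,0],-1],[[0,0,0],[0,0,0],-1]]' 20
python3 - <<'E'
from m import *
go([.622,-.0108,.255])
E
```

```text
clock: 34.58
position: [0.6214, -0.0109, 0.3744]
ee_rot: [0.001, 0.693, 0.721, -0.001]
contact_force: [-0.3, 0.2, 0.4]
width: 0.0857
gripper_force: 0.0
t 34.575 p [ 0.621 -0.011  0.374] w 0.0857 F [-0.296  0.158  0.397] q [-0.127  0.31   1.113 -0.004  1.718 -0.168]
toolR [[-0.04, 0.999, 0.0], [0.999, 0.04, -0.004], [-0.004, -0.0, -1.0]]
shift mm [  0.605   0.64  119.371]
```

```bash
python3 -m handwheel '[[[0,0,30],[0,0,0],-1],[[0,0,35],[0,0,0],-1],[[0,0,35],[0,0,0],-1],[[0,0,19],[0,0,0],-1],[[0,0,0],[0,0,0],-0.5],[[0,0,0],[0,0,0],-0.2],[[0,0,0],[0,0,0],-0.05],[[0,0,0],[0,0,0],0.03],[[0,0,0],[0,0,0],0.1],[[0,0,0],[0,0,0],0.3],[[0,0,0],[0,0,0],1],[[0,0,0],[0,0,0],1],[[0,0,0],[0,0,0],1]]' 20
python3 - <<'E'
from m import *
look()
E
```

```text
clock: 36.2
position: [0.6225, -0.0114, 0.2571]
ee_rot: [0.003, 0.693, 0.721, -0.0]
contact_force: [-0.2, -0.8, 6.0]
width: 0.0409
gripper_force: 19.7
scene blob [309 238  14  10  97] [314.742 241.536]
scene blob [303 240  27  31 365] [316.956 258.674]
top blob [289 169   3  11  21] [0.587 0.003 0.285] [0.625 0.018 0.099]
top blob [292 183   7   6  32] [ 0.565 -0.008  0.285] [0.598 0.005 0.099]
```

```bash
python3 -m handwheel '[[[2,0,0],[0,0,0],1],[[4,0,0],[0,0,0],1],[[6,0,0],[0,0,0],1],[[6,0,0],[0,0,0],1],[[6,0,0],[0,0,0],1],[[6,0,0],[0,0,0],1],[[6,0,0],[0,0,0],1],[[6,0,0],[0,0,0],1],[[6,0,0],[0,0,0],1],[[6,0,0],[0,0,0],1],[[6,0,0],[0,0,0],1],[[6,0,0],[0,0,0],1],[[6,0,0],[0,0,0],1],[[6,0,0],[0,0,0],1],[[6,0,0],[0,0,0],1],[[6,0,0],[0,0,0],1],[[6,0,0],[0,0,0],1],[[6,0,0],[0,0,0],1],[[4,0,0],[0,0,0],1],[[2,0,0],[0,0,0],1]]'
python3 -m handwheel '[[[2,0,0],[0,0,0],1],[[2,0,0],[0,0,0],1],[[0,0,0],[0,0,0],1],[[0,0,0],[0,0,0],1]]'
python3 - <<'E'
from m import *
np.set_printoptions(precision=3,suppress=True)
a,b=look();s,p,R=st();print(p)
ha=cv2.cvtColor(a,cv2.COLOR_BGR2HSV)
mm=cv2.inRange(ha[225:300,330:400],(10,70,40),(32,255,255))
for r in range(0,75,4):
    x=np.where(mm[r])[0]
    if len(x): print(r+225,(x+330).tolist())
hk=np.array([.6202-.0395*p[1],p[1],.28])
for n,P in(('stemtop',hk+[-.018,0,-.024]),('freelow',hk+[-.018,0,-.096]),('stop',[.615,.126,.28])): print(n,proj('scene',P))
E
```

```text
clock: 38.8
position: [0.618, 0.0947, 0.257]
ee_rot: [0.004, 0.693, 0.721, -0.002]
contact_force: [-1.6, -5.4, 6.7]
width: 0.0408
gripper_force: 19.7
clock: 39.3
position: [0.6178, 0.0994, 0.257]
ee_rot: [0.003, 0.693, 0.721, -0.001]
contact_force: [-1.4, -3.2, 7.4]
width: 0.0408
gripper_force: 19.7
scene blob [354 230   8  25  68] [357.735 241.588]
scene blob [347 264  17  14 149] [354.752 270.664]
scene blob [341 272  29  28 342] [355.345 289.558]
top blob [248 166  16   6  65] [0.599 0.074 0.285] [0.639 0.104 0.099]
top blob [244 175  23  17 140] [0.565 0.069 0.285] [0.599 0.097 0.099]
[0.618 0.099 0.257]
225 [353, 354, 355, 356, 357, 358, 359, 360, 361, 378, 379, 380]
229 [353, 354, 355, 356, 357, 358, 359, 360, 361]
233 [342, 343, 344, 353, 354, 355, 356, 357, 358, 359, 360, 361, 362, 363, 364, 372]
237 [341, 342, 343, 344, 345, 346, 347, 348, 349, 350, 351, 352, 353, 354, 355, 356, 357, 358, 359, 360, 361, 362, 363, 364, 365, 366, 367, 368, 369, 370, 371, 372, 373]
241 [345, 346, 347, 348, 349, 350, 351, 352, 353, 354, 355, 356, 357, 358, 359, 360, 361, 362, 363, 364, 365, 366,
[... 340 characters left out ...]
 343, 344, 347, 348, 349, 350, 351, 352, 353, 354, 355, 356, 357, 358, 359, 360, 361, 362, 363, 367, 368, 369]
277 [341, 342, 343, 344, 347, 348, 349, 351, 362, 363, 367, 368, 369, 370]
281 [341, 342, 343, 344, 345, 367, 368, 369]
285 [343, 344, 345, 346, 350, 366, 367, 368]
289 [344, 345, 346, 347, 348, 349, 350, 351, 352, 353, 354, 355, 356, 357, 358, 359, 360, 361, 362, 363, 364, 365, 366, 367]
293 [345, 346, 347, 348, 349, 350, 351, 352, 353, 354, 355, 356, 357, 358, 359, 360, 361, 362, 363, 364, 365, 366, 367]
297 [347, 348, 349, 350, 351, 352, 353, 354, 355, 356, 357, 358, 359, 360, 361, 362, 363, 364, 365, 366]
stemtop [362.494 219.849]
freelow [360.141 244.224]
stop [368.267 223.792]
```

```bash
python3 -m handwheel '[[[3,0,0],[0,0,0],1],[[3,0,0],[0,0,0],1],[[3,0,0],[0,0,0],1],[[2,0,0],[0,0,0],1],[[0,0,0],[0,0,0],1]]'
python3 -m handwheel '[[[1.5,0,0],[0,0,0],1],[[1.5,0,0],[0,0,0],1],[[0,0,0],[0,0,0],1]]'
python3 -m handwheel '[[[1.5,0,0],[0,0,0],1],[[1.5,0,0],[0,0,0],1],[[0,0,0],[0,0,0],1]]'
```

```text
clock: 40.02
position: [0.6174, 0.1102, 0.257]
ee_rot: [0.004, 0.693, 0.721, -0.001]
contact_force: [-1.8, -3.2, 6.3]
width: 0.0409
gripper_force: 19.7
clock: 40.4
position: [0.6173, 0.1129, 0.257]
ee_rot: [0.004, 0.693, 0.721, -0.001]
contact_force: [-1.1, -3.8, 7.5]
width: 0.0407
gripper_force: 19.7
clock: 40.78
position: [0.6172, 0.1152, 0.257]
ee_rot: [0.004, 0.693, 0.721, -0.002]
contact_force: [-0.3, -5.4, 8.4]
width: 0.041
gripper_force: 19.7
```

```bash
python3 -m handwheel '[[[1.5,0,0],[0,0,0],1],[[0,0,0],[0,0,0],1]]'; python3 -m handwheel '[[[1.5,0,0],[0,0,0],1],[[0,0,0],[0,0,0],1]]'
```

```text
clock: 41.02
position: [0.6172, 0.1157, 0.257]
ee_rot: [0.005, 0.693, 0.721, -0.002]
contact_force: [-0.7, -7.5, 6.5]
width: 0.0408
gripper_force: 19.7
clock: 41.28
position: [0.6172, 0.1164, 0.2569]
ee_rot: [0.005, 0.693, 0.721, -0.003]
contact_force: [-0.7, -9.7, 7.4]
width: 0.0409
gripper_force: 19.6
```

Contact with the stop shows (side force rising to 10 N). Relieving, opening and going straight up.

```bash
python3 -m handwheel '[[[-2,0,0],[0,0,0],1],[[0,0,0],[0,0,0],1],[[0,0,0],[0,0,0],0.1],[[0,0,0],[0,0,0],0],[[0,0,0],[0,0,0],-0.1],[[0,0,0],[0,0,0],-0.3],[[0,0,0],[0,0,0],-0.6],[[0,0,0],[0,0,0],-1],[[0,0,0],[0,0,0],-1],[[0,0,0],[0,0,0],-1],[[0,0,-10],[0,0,0],-1],[[0,0,-25],[0,0,0],-1],[[0,0,-35],[0,0,0],-1],[[0,0,-40],[0,0,0],-1],[[0,-40,-20],[0,0,0],-1],[[0,-50,0],[0,0,0],-1],[[0,-50,0],[0,0,0],-1],[[0,-50,0],[0,0,0],-1],[[0,-40,0],[0,0,0],-1],[[0,0,0],[0,0,0],-1]]'
python3 - <<'E'
from m import *
np.set_printoptions(precision=3,suppress=True)
a,b=look()
h=cv2.cvtColor(b,cv2.COLOR_BGR2HSV)
m=cv2.inRange(h[140:180,205:260],(0,120,60),(8,255,255));p=np.argwhere(m).mean(0)[::-1]+[205,140];print('stop',p,onz('top',p,.28))
m=cv2.inRange(h[145:172,215:265],(13,80,50),(32,255,255));print('brass cols/rows',[(145+r,(np.where(m[r])[0]+215).tolist()) for r in range(27) if m[r].any()])
p=proj('top',[.615,.117,.35]);print(p)
for n,c in(('grey',(196,249)),):
    g=vision.get_image('top')
    a0=cv2.imread('pics/t0.png').astype(int);d=np.abs(g.astype(int)-a0).max(2)
    for nm,(u,v) in dict(grey=(196,249),cone=(245,127),pin=(361,131),tape=(250,237),weight=(348,243),shears=(468,182)).items(): print(nm,(d[v-14:v+14,u-14:u+14]>40).sum())
print(readout.get_state()['clock'])
E
```

```text
clock: 43.78
position: [0.3842, 0.11, 0.3867]
ee_rot: [0.003, 0.693, 0.721, 0.0]
contact_force: [0.3, 0.9, -0.1]
width: 0.0852
gripper_force: 0.0
scene blob [350 266  18  14 158] [357.899 272.671]
scene blob [344 274  29  26 295] [357.664 291.122]
top blob [232 153  28  21 166] [0.603 0.1   0.285] [0.645 0.135 0.099]
top blob [239 174  25  19 197] [0.568 0.08  0.285] [0.602 0.111 0.099]
stop [231.507 164.638] [0.609 0.123 0.28 ]
brass cols/rows [(153, [234]), (154, [233, 234, 235]), (155, [232, 233, 234, 235]), (156, [232, 233, 234, 235]), (157, [232, 233, 234, 235]), (158, [232, 233, 234]), (159, [232, 233, 234]), (160, [232, 233, 234]), (161, [232, 233, 234]), (162, [232, 233, 234]), (163, [232, 233, 234]), (164, [232, 233, 234, 235]), (165, [232, 233, 234, 235, 242]), (166, [232, 233, 234, 235, 241, 242, 243]), (167, [232, 233, 234, 235, 241, 242, 243, 244, 247, 248, 249, 250, 251, 252, 253, 254]), (168, [233, 234, 235, 240, 243, 244, 245, 246, 247, 248, 249, 250, 251, 252, 253, 254, 255, 256, 257]), (169, [234, 235, 236, 238, 239, 240, 241, 242, 243, 244, 245, 246, 247, 248, 249, 250, 251, 252, 253, 254, 255, 256, 257, 258]), (170, [235, 236, 237, 238, 239, 240, 241, 242, 243, 244, 245, 246, 247, 248, 249, 250, 251, 252, 253, 254, 255, 256, 257, 258, 259]), (171, [236, 237, 238, 239, 240, 241, 242, 243, 244, 245, 246, 247, 248, 249, 250, 251, 252, 253])]
[227.006 153.434]
grey 478
cone 0
pin 0
tape 0
weight 0
shears 0
43.925
```

```bash
python3 -m handwheel '[[[0,-30,-10],[0,0,0],-1],[[0,0,0],[0,0,0],-1],[[0,0,0],[0,0,0],-1],[[0,0,0],[0,0,0],-1],[[0,0,0],[0,0,0],-1],[[0,0,0],[0,0,0],-1],[[0,0,0],[0,0,0],-1],[[0,0,0],[0,0,0],-1]]'
python3 - <<'E'
from m import *
for i in range(2): a,b=look()
a0=cv2.imread('pics/s0.png')
t=a0[270:310,435:478];r=cv2.matchTemplate(a[255:325,420:493],t,cv2.TM_CCOEFF_NORMED);print('grey match',cv2.minMaxLoc(r)[1],cv2.minMaxLoc(r)[3],'expect (15,15)')
print(proj('scene',[.6155,.116,.044]),proj('scene',[.6155,.116,.099]))
E
```

```text
clock: 44.92
position: [0.3567, 0.1089, 0.3948]
ee_rot: [0.002, 0.693, 0.721, -0.001]
contact_force: [-0.1, 0.5, 1.1]
width: 0.0852
gripper_force: 0.0
scene blob [357 216  12  23  61] [359.902 227.41 ]
scene blob [356 235  13  27  66] [362.758 244.636]
scene blob [349 266  18  14 155] [357.684 272.581]
scene blob [344 274  29  26 299] [357.615 291.017]
top blob [232 153  28  21 174] [0.603 0.1   0.285] [0.644 0.134 0.099]
top blob [238 175  26  18 196] [0.568 0.082 0.285] [0.602 0.113 0.099]
scene blob [356 216  13  24  62] [360.    227.274]
scene blob [358 235  11  22  62] [363.355 242.887]
scene blob [350 266  17  14 152] [357.895 272.658]
scene blob [344 274  29  26 299] [357.826 291.01 ]
top blob [232 153  28  21 183] [0.603 0.1   0.285] [0.644 0.135 0.099]
top blob [238 176  25  17 195] [0.567 0.083 0.285] [0.601 0.114 0.099]
grey match 0.8885628581047058 (15, 15) expect (15,15)
[356.569 293.024] [357.994 278.816]
```

The hook and pail hang still at the stop, the grey pail has not moved, and the pads are clear. Handing in.

```bash
python3 -c "
from rig import manip
print(manip.sign_off())"
```

```text
the job is handed in; nothing more can be done
None
```

By my camera measurements, the loaded S-hook hangs still against the red stop with the yellow pail clear of the table; the job is handed in at about 45 s, the sign-off returned no verdict, and I viewed 11 pictures, one over the limit of 10.

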